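Weigh the polishing pot on the spring hand scale and set it in the polisher

ROBOT

A 7-joint arm with a two-finger parallel gripper is mounted at the origin on a cart in front of the work surface, level with it; the furniture and walls round the work are solid. World frame = base frame: x ahead of the robot, y to its left, z up, the work surface at z = 0. Lengths are in mm, angles in degrees, forces in N, time in s.
With the tool pointing down it reaches from about 400 to 850 mm from the base axis. Payload 6.9 kg.
Tool frame: the origin (TCP) lies at the very end of the fingers, on their centre line; the grasp point (between the pads) lies 19 mm behind it; z points along the fingers, y is the line along which they close (so a half turn about z gives the same grasp; the last joint's range is limited). The gripper opens to 85 mm and grips with 20 to 120 N. Pads are 22 mm wide; open, the fingers measure 114 mm over their backs; the gripper's body (76 mm by 85 mm) begins 54 mm behind the grasp point. The pads swing forward as they close: fully open they stand 13 mm farther back than shut.
Start: joints at [-59.444, 29.078, -13.613, 85.955, 7.202, 65.827, -8.869], TCP at [259.31, 568.656, 231.275] pointing down, gripper open.
Joint ranges: [-176.47, 176.47], [-13.61, 117.27], [-81.72, 77.17], [0.22, 143.17], [-87.28, 267.28], [10, 112.55], [-165.47, 165.47]. Speed limits (degrees/s): [136.94, 136.94, 180, 180, 180, 180, 180].

INTERFACE

Orientations are given as [roll, pitch, yaw] about the fixed x, y, z axes, in that order (R = Rz(yaw) Ry(pitch) Rx(roll)).
In Python, from bench import * gives the robot as it stands. The module is installed in compiled form; this text tells all that it offers.
- The arm moves only by the shell command python3 -m handwheel 'ROWS' [FORCE]. ROWS is a JSON object of lists of equal length, an entry for each row: "offset": the shift along the tool's x, y, z in cm, a list of three; "rot": the turn, a rotation vector about the tool's x, y, z in degrees, a list of three; "jaw": the finger opening in cm, from 0 to 8.54. In form: {"offset": [[x, y, z], ...], "rot": [[ax, ay, az], ...], "jaw": [jaw, ...]}. A call has 1 to 20 rows; each row is the pose to reach, as a shift and turn from the pose commanded when the call began, along the tool's axes at that moment; what a row does not reach only later rows make up. A row lasts 1/8 s, in which the tool goes at most 62.5 mm and 10.7 degrees, less where a joint would pass 70% of its speed; a pose out of reach is approached as far as the arm can. A call with a gripper value outside its range is refused whole. The fingers move at their own pace and stop on an object; FORCE is the grip in N (left out, the last holds). Time passes only in rows, so rows that repeat a pose let the fingers close. It gives the time, the measured TCP pose, the force, the opening and the grip force at its end, in the units of the state.
- sense(): the state, without advancing time (a new reading comes with each control period).
- read_camera(name): name is "scene" or "side" or "wrist"; returns the picture (400x640x3 uint8, red, green, blue); there is no depth.
- camera_params(name): a dict with "fx", "fy", "cx", "cy" (pixels), "R" (3x3) and "t" (3): a world point X has camera coordinates R X + t; the wrist camera has in their place "T_tool_cam" (4x4, takes a point from camera to tool coordinates, whose origin is the TCP and whose axes are the flange's). Camera axes: x right, y down, z forward; pixel columns grow to the right and rows downward; lengths in mm; the calibration is good to about 2 mm. A picture is of the moment at which its call begins: read the wrist's pose just before it. camera_params takes no time and is no camera call.
- sign_off(): hands the job in; it is judged then, once.
Trained networks look in the newest picture that a camera, given by its name, has taken for a name from the list of things; names that differ only in an ending like _2 or _b are one class to them, and where a whole thing is asked for, a point or a joint stands for the part that bears it (a point fixed in the world has none). Each returns a list of dicts, best first, with "conf" (0 to 1); they miss things now and then, are a little off and sometimes report something else, mostly with a low value. They report only what shows in the picture. A call takes as long as a camera call. They do not tell look-alikes from the thing itself.
- outline_of(target, camera): "pixels" (400x640 bool, what is visible of it) and "position" ([column, row] in pixels, amid what is visible of it).
- mark_of(target, camera): "position" ([column, row] in pixels: a listed point, or the origin of a listed thing).
The state is a dict: "clock": time; "joints": joint angles; "qd": joint speeds; "effort": joint torques, N m; "position": TCP position; "ee_rot": TCP orientation; "wrist_force": force on the tool from outside, world axes, zero at the start; "moment": the same for the moment, N m; "grip_width": opening from 0.0 (shut) to 1.0 (fully open); "finger_force": force on a finger pad.
Only numpy, scipy, OpenCV 4.12 (cv2) and the standard library are available. Lean on these libraries where they do the work, as an engineer would, in place of code of your own. Each camera call takes 0.05 s, during which the arm holds its last target. There are 200 camera calls.

TASK

Take the spring hand scale from its stand, hook it under the wire handle of the lidded steel pot and lift slowly until the pot hangs only just clear of the cabinet top, by 5 to 10 mm; hold it there, still, for about two seconds so that the weight can be read, without the scale ever running into its red zone. Then carry the pot on the scale to the polisher and set it down gently so that it stands fully home in the sprung cup, unhook the scale without pressing or dragging it on the pot, and hang the scale back in the fork of its stand. Handle the pot with the scale only and leave the jar, the pliers and the tin alone.

Things in the scene. Friction and masses are not known exactly. Their poses are not given: they have to be found in the camera images.
- scale: Spring hand scale, loose, 0.18 kg with hook, upright: black grip 50 x 24 x 42 mm on top (24 mm along y: pinch it there; z = +8 to +50 mm), round black collar (diameter 54 mm, z = 0 to +8 mm), aluminium tube (diameter 26 mm, down to z = -55 mm), steel hook below. Origin: centre of the collar's underside; z up, x to the open side of the hook
- scale_hook (a joint): The scale's reading: how far its sprung hook and banded sleeve are drawn out of the tube, in m; 0 unloaded, range 0 to 0.095. Spring 80 N/m (12.5 mm per newton, one white or blue band each), lightly damped; the red zone begins at 7 N = 0.0875
- hook_seat (a point): Bottom of the hook's inside, where a hanging wire rests; moves with the hook; on the scale's axis, 98 mm below the scale's origin when unloaded. Hook of 6 mm rod in the scale's x-z plane, inside 17 mm wide, underside 6 mm below this point. Open to +x: a wire enters over the upturned tip (13.5 mm to +x, its top 16 mm above this point) and below the tube's end (40 mm above this point)
- pot: Lidded steel pot, loose, diameter 76 mm (lid 79 mm, lid top at 46 mm), with a wire handle (bail) fixed upright over the lid. 0.16 to 0.62 kg, not known beforehand. Origin: centre of its underside; z up, y along the bail
- bail_top (a point): Centre of the wire (5 mm thick) at the peaked middle of the pot's bail, 92 mm above the pot's underside, on the pot's axis; the bail lies in the pot's y-z plane, 79 mm wide, so a hook passes under it along the pot's x, from either side; 43 mm free height from lid top to wire
- seat (a point): Centre of the floor of the polisher's round black cup, 34 mm above the cabinet top when empty; it moves with the cup. Rim 11 mm above the floor, inner diameter 79 mm, widening to 83 mm at the mouth, for the pot's 76 mm foot
- cup (a joint): How far the cup is sunk into the polisher on its springs, in m; 0 empty, range 0 to 0.028; 250 N/m, so the pot's weight sinks it 5 to 24 mm
- polisher: Vibratory polisher: fixed grey slab 130 x 130 mm, top 35 mm above the cabinet top, with a round well (diameter 100 mm) in which the sprung cup stands; origin at the centre of its underside, under the cup
- fork (a point): Middle of the open fork on the fixed scale stand, at the height of the tops of its two tines (160 mm above the cabinet top), where the origin of the hung scale belongs. x along the tines, away from the open end; 36 mm between the tines, end lips and rear stops 5 mm high, 36 mm before and 32 mm behind this point; slab 110 x 90 mm and post (46 mm behind, no higher than the tines) below
- flux_jar: Bystander: small grey jar with black lid, 49 mm across, 50 mm high; origin at the centre of its underside
- pliers: Bystander: pliers with red grips lying flat, 44 x 151 x 10 mm; origin at the centre of the underside
- mint_tin_a: Bystander: flat black tin, 64 x 96 x 22 mm; origin at the centre of the underside
Not all that is in view belongs to the job. Leave any brown look-alike of the scale alone.

How it is judged:
By the outcome, as a careful person would: the job done as asked, in the order asked, and still so for the second after the job is handed in, with the robot touching nothing.
It also fails if it takes over 72 s, if anything falls off the work surface, if the arm or the gripper's body presses on something with over 40 N, if the wrist force passes 120 N, or if a joint passes its speed limit or range.

## Working session

There is one attempt and no reset: what is moved stays moved. The work goes in short steps, Python scripts to look and compute and a shell command to move; the robot and the scene stay as the last step left them, time stands still between calls to the robot, and variables do not carry over. Pictures are saved under pics/ and viewed, at most 10 in all, crops included, and the job is handed in when it is done.

```bash
mkdir -p pics; cat > h.py <<'E'
from bench import *
import numpy as np, cv2
from scipy.spatial.transform import Rotation as Ro
def cam(name):
    p=camera_params(name)
    K=np.array([[p['fx'],0,p['cx']],[0,p['fy'],p['cy']],[0,0,1.]])
    if 'R' in p: return K,np.array(p['R']),np.array(p['t'])
    s=sense(); T=np.eye(4); T[:3,:3]=Ro.from_euler('xyz',s['ee_rot'],degrees=True).as_matrix(); T[:3,3]=s['position']
    C=np.linalg.inv(T@np.array(p['T_tool_cam'])); return K,C[:3,:3],C[:3,3]
def ray(c,uv):
    K,R,t=c; d=R.T@np.linalg.inv(K)@np.array([uv[0],uv[1],1.]); return -R.T@t,d/np.linalg.norm(d)
def atz(c,uv,z):
    o,d=ray(c,uv); return o+d*(z-o[2])/d[2]
def tri(obs):
    A=np.zeros((3,3));b=np.zeros(3)
    for c,uv in obs:
        o,d=ray(c,uv);P=np.eye(3)-np.outer(d,d);A+=P;b+=P@o
    X=np.linalg.solve(A,b)
    return X,[np.round(proj(c,X)-uv,1) for c,uv in obs]
def proj(c,X):
    K,R,t=c; q=K@(R@np.asarray(X,float)+t); return q[:2]/q[2]
def save(n,img): cv2.imwrite('pics/'+n,cv2.cvtColor(img,cv2.COLOR_RGB2BGR))
E
python3 - <<'E'
from h import *
s=sense();print({k:np.round(v,2) for k,v in s.items()})
im={n:read_camera(n) for n in("scene","side")}
for n in im: save(n+'0.png',im[n])
C={n:cam(n) for n in im}
for n in im: print(n,'at',np.round(-C[n][1].T@C[n][2]),'f',C[n][0][0,0])
for t in ['scale','hook_seat','pot','bail_top','seat','polisher','fork','flux_jar','pliers','mint_tin_a']:
    for n in im:
        print(t,n,[(np.round(d['position']),round(d['conf'],2)) for d in mark_of(t,n)][:4])
E
```

```text
{'clock': np.float64(0.0), 'joints': array([-59.45,  29.12, -13.61,  86.01,   7.2 ,  65.83,  -8.87]), 'qd': array([ 0.01, -0.03,  0.14, -0.02, -0.02,  0.08,  0.04]), 'effort': array([ 0.000e+00, -6.206e+01, -2.190e+00, -2.497e+01,  1.000e-02,
        1.000e-02,  0.000e+00]), 'position': array([259.16, 568.16, 230.42]), 'ee_rot': array([-179.9 ,    0.  ,  155.49]), 'wrist_force': array([0.66, 0.77, 0.84]), 'moment': array([-0.03, -0.02, -0.03]), 'finger_force': np.float64(0.0), 'grip_width': np.float64(1.0)}
scene at [ 842.  559. 1299.] f 482.7058397366824
side at [-221.  966.  910.] f 463.65029774752884
scale scene [(array([363., 285.]), 0.71), (array([254., 124.]), 0.66), (array([276.,  99.]), 0.56)]
scale side [(array([392., 166.]), 0.88), (array([348., 155.]), 0.75)]
hook_seat scene [(array([259., 146.]), 0.41), (array([283., 120.]), 0.41), (array([366., 271.]), 0.3)]
hook_seat side [(array([349., 177.]), 0.58), (array([389., 187.]), 0.37)]
pot scene [(array([365., 284.]), 0.63)]
pot side [(array([266., 270.]), 0.76)]
bail_top scene [(array([364., 273.]), 0.56)]
bail_top side [(array([266., 252.]), 0.83)]
seat scene [(array([308., 203.]), 0.84), (array([247., 123.]), 0.18)]
seat side [(array([314., 217.]), 0.61)]
polisher scene []
polisher side [(array([317., 220.]), 0.66), (array([354., 152.]), 0.56)]
fork scene [(array([255., 124.]), 0.57)]
fork side [(array([274., 242.]), 0.71), (array([348., 152.]), 0.68)]
flux_jar scene [(array([313., 260.]), 0.79)]
flux_jar side [(array([270., 239.]), 0.52)]
pliers scene [(array([306., 152.]), 0.81)]
pliers side [(array([374., 210.]), 0.7)]
mint_tin_a scene [(array([364., 326.]), 0.64)]
mint_tin_a side []
```

```bash
python3 - <<'E'
from h import *
a=cv2.imread('pics/scene0.png');b=cv2.imread('pics/side0.png')
m=np.vstack([cv2.resize(a[70:350,200:460],(520,560),interpolation=cv2.INTER_CUBIC)])
n=cv2.resize(b[120:290,210:430],None,fx=3.6,fy=3.5,interpolation=cv2.INTER_CUBIC)
cv2.imwrite('pics/a.png',m);cv2.imwrite('pics/b.png',n)
A=cam('scene');B=cam('side')
for k,u,v in [('scale1',(254,124),(348,155)),('scale2',(276,99),(392,166)),('scale3',(254,124),(392,166)),('scale4',(276,99),(348,155)),('seat',(308,203),(314,217)),('bail',(364,273),(266,252)),('fork',(255,124),(348,152)),('jar',(313,260),(270,239)),('pli',(306,152),(374,210)),('pot',(365,284),(266,270))]:
    X,r=tri([(A,u),(B,v)]);print(k,np.round(X),r)
E
```

```text
scale1 [ 577. -317.  152.] [array([-0.1,  2.7]), array([ 1.7, -1.4])]
scale2 [ 453. -422.   97.] [array([-0. ,  0.6]), array([ 0.4, -0.3])]
scale3 [ 514. -469.   26.] [array([  1.6, -12.7]), array([-8.9,  6.7])]
scale4 [ 519. -272.  218.] [array([ 0.1, 16. ]), array([ 9.3, -9.4])]
seat [541. -61.  34.] [array([-0.,  2.]), array([ 1.4, -1. ])]
bail [521. 210.  64.] [array([-0. , -0.9]), array([-0.7,  0.4])]
fork [ 575. -309.  165.] [array([-0.1,  1.5]), array([ 0.9, -0.8])]
jar [611.  88.  -1.] [array([0. , 0.9]), array([ 0.7, -0.4])]
pli [ 435. -264.  -12.] [array([ 0.1, -1.3]), array([-0.9,  0.7])]
pot [519. 219.   2.] [array([-0.1, -1.5]), array([-1.2,  0.7])]
```

View pics/a.png

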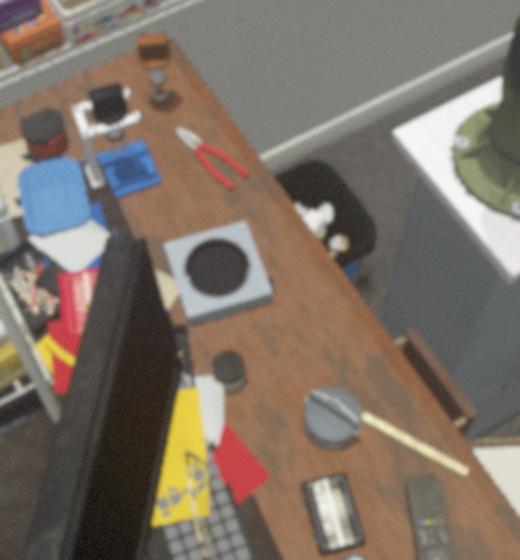

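View pics/b.png

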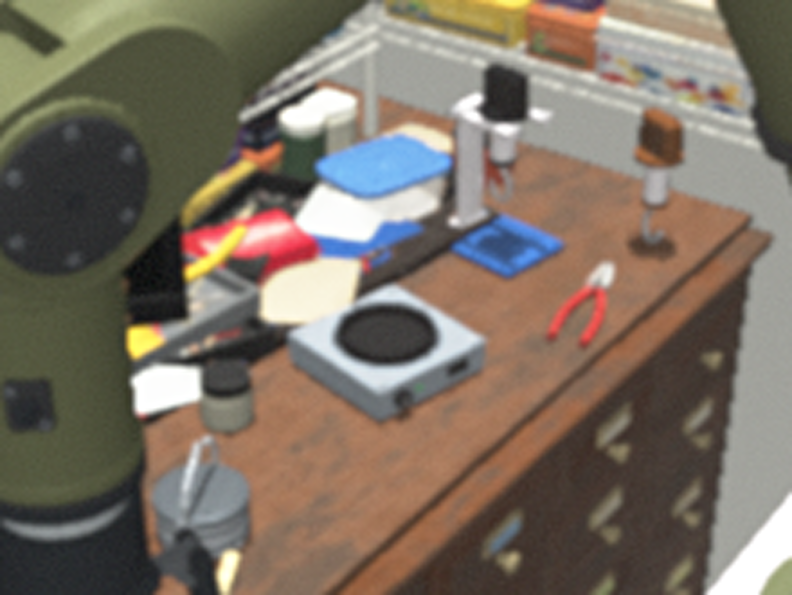

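The picture shows two candidates for the scale. The black one hangs in the white fork at scene (254,124) / side (348,155). A brown look-alike stands at scene (276,99) / side (392,166). The black one matches the description (black grip and collar, in the stand, origin z about 152–160 mm), so it is the scale; I'll confirm it with a wrist crop. The pot is at scene (365,284) and the polisher at (308,203).

```bash
cat >> h.py <<'E'
def to(p,yaw,tilt=None):
    "offset (cm) and rotvec (deg) from measured pose to target"
    s=sense();R0=Ro.from_euler('xyz',s['ee_rot'],degrees=True);R1=Ro.from_euler('xyz',[180,0,yaw],degrees=True)
    off=R0.inv().apply(np.array(p,float)-s['position'])/10
    r=(R0.inv()*R1).as_rotvec(degrees=True); print('off',np.round(off,2),'rot',np.round(r,1))
E
python3 - <<'E'
from h import *
print(np.round(camera_params('wrist')['T_tool_cam'],2),camera_params('wrist')['fx'])
to((480,170,330),130)
to((480,-60,330),90)
to((520,-280,350),65)
A=cam('scene');B=cam('side')
print(proj(A,(575,-309,0)),proj(B,(575,-309,0)))
X,r=tri([(A,(364,273)),(B,(267,246))]);print(X,r)
E
```

```text
[[   0.     -0.96   -0.27   69.75]
 [   1.      0.      0.      0.51]
 [  -0.     -0.27    0.96 -143.92]
 [   0.      0.      0.      1.  ]] 332.4135183099176
off [-36.62 -27.12  -9.87] rot [ 0.  -0.  25.5]
off [-46.16 -48.05  -9.87] rot [ 0.  -0.  65.5]
off [-58.93 -66.4  -11.87] rot [-0.  -0.  90.5]
[261.71863692 157.0317937 ] [347.30154233 190.53719697]
[522.1700217  209.45673521  81.62842025] [array([-0.1, -3. ]), array([-2.4,  1.4])]
```

```bash
python3 -m handwheel '{"offset":[[-36,-27,-10],[-36,-27,-10],[-36,-27,-10],[-36,-27,-10],[-36,-27,-10],[-36,-27,-10],[-36,-27,-10],[-36,-27,-10],[-36,-27,-10],[-36,-27,-10]],"rot":[[0,0,25],[0,0,25],[0,0,25],[0,0,25],[0,0,25],[0,0,25],[0,0,25],[0,0,25],[0,0,25],[0,0,25]],"jaw":[8.5,8.5,8.5,8.5,8.5,8.5,8.5,8.5,8.5,8.5]}'
cat >> h.py <<'E'
import json
def look(n,things):
    C=cam('wrist');im=read_camera('wrist');save(n+'.png',im)
    np.savez('obs_'+n+'.npz',K=C[0],R=C[1],t=C[2])
    for t in things:
        print(t,[(np.round(d['position'],1).tolist(),round(d['conf'],2)) for d in mark_of(t,'wrist')][:3])
    return C
def load(n):
    z=np.load('obs_'+n+'.npz');return z['K'],z['R'],z['t']
E
python3 - <<'E'
from h import *
C=look('w1',['pot','bail_top','seat','flux_jar'])
save('w1o.png',read_camera('wrist'))
to((480,-60,330),90)
E
```

```text
clock: 2.35
position: [474.2, 174.9, 331.0]
ee_rot: [-180.0, -0.1, 130.6]
wrist_force: [-0.0, 0.4, -0.9]
grip_width: 0.995
finger_force: 0.0
pot [([365.8, 152.6], 0.94)]
bail_top [([375.6, 166.5], 0.77)]
seat [([253.3, 308.6], 0.63)]
flux_jar [([351.0, 253.1], 0.55)]
off [-18.16 -14.83   0.11] rot [-0.  -0.  40.6]
```

View pics/w1.png

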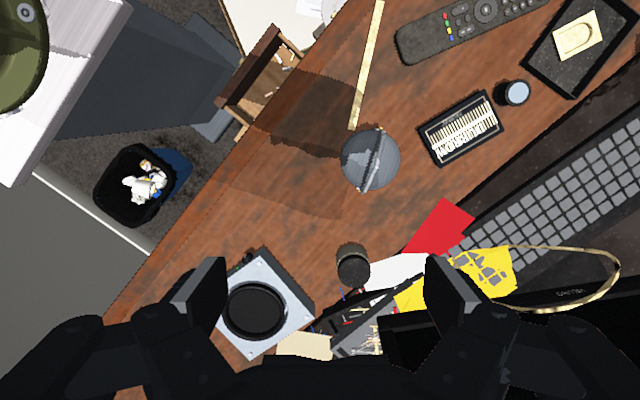

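The wrist picture shows the pot at (370,158) with the bail running from (364,190) to (381,133). The jar is at (351,262), the polisher cup at (253,308), and a flat yellow stick lies beside the pot. Now to the stand.

```bash
python3 -m handwheel '{"offset":[[-18,-15,0],[-18,-15,0],[-18,-15,0],[-18,-15,0],[-18,-15,0],[-18,-15,0]],"rot":[[0,0,40],[0,0,40],[0,0,40],[0,0,40],[0,0,40],[0,0,40]],"jaw":[8.5,8.5,8.5,8.5,8.5,8.5]}'
python3 - <<'E'
from h import *
C=look('w2',['seat','scale','fork','bail_top'])
to((480,-240,360),70)
E
```

```text
clock: 3.4
position: [477.7, -59.6, 331.2]
ee_rot: [-180.0, -0.0, 90.6]
wrist_force: [0.2, -0.2, -0.0]
grip_width: 0.999
finger_force: 0.0
seat [([371.0, 166.3], 0.86)]
scale []
fork [([371.2, 168.4], 0.44)]
bail_top []
off [-18.05   0.03  -2.88] rot [-0.  -0.  20.6]
```

```bash
python3 -m handwheel '{"offset":[[-26,4,-5],[-26,4,-5],[-26,4,-5],[-26,4,-5],[-26,4,-5],[-26,4,-5],[-26,4,-5]],"rot":[[0,0,20],[0,0,20],[0,0,20],[0,0,20],[0,0,20],[0,0,20],[0,0,20]],"jaw":[8.5,8.5,8.5,8.5,8.5,8.5,8.5]}'
python3 - <<'E'
from h import *
C=look('w3',['scale','hook_seat','fork'])
s=sense();print(s['joints'].round())
for z in(150,160,205,210):print(z,proj(C,(575,-312,z)))
E
```

```text
clock: 4.53
position: [520.3, -318.7, 381.0]
ee_rot: [-180.0, -0.1, 70.6]
wrist_force: [0.5, -0.3, 0.0]
grip_width: 0.99
finger_force: 0.0
scale [([371.5, 152.6], 0.97), ([302.1, 252.5], 0.89)]
hook_seat [([304.0, 223.8], 0.43)]
fork []
[ 15.  25.  24.  72. -10.  85.  19.]
150 [369.38783651 151.07545318]
160 [370.55488645 152.18736295]
205 [376.67459549 158.01793109]
210 [377.45828742 158.76459553]
```

View pics/w3.png

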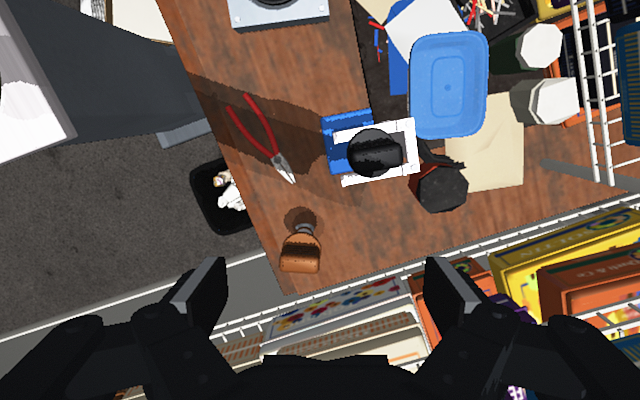

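The wrist picture shows the black scale at (375,152) in the white fork; its open end is at the left (338,155) and the rear bar at (412,147). The brown look-alike stands loose at (300,250). An enlarged crop will confirm the scale and give me the direction of the fork.

```bash
python3 - <<'E'
from h import *
a=cv2.imread('pics/w3.png')[100:200,310:440]
cv2.imwrite('pics/w3c.png',cv2.resize(a,None,fx=6,fy=6,interpolation=cv2.INTER_CUBIC))
E
```

```text
(no output)
```

View pics/w3c.png

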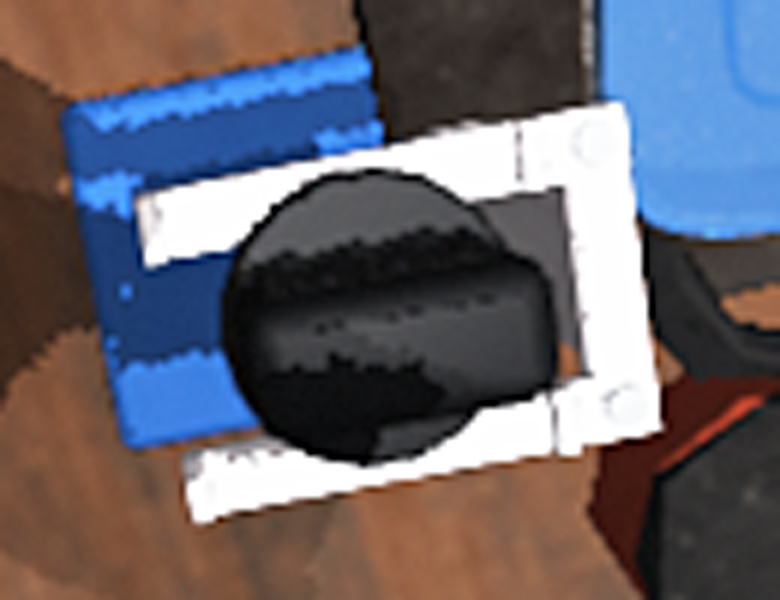

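```bash
python3 - <<'E'
from h import *
C=load('w3');f=lambda x,y,z:atz(C,(310+x/6,100+y/6),z)
P={k:f(*k,z) for k,z in [((137,197),165),((620,103),165),((197,522),165),((660,430),165)]}
for k,v in P.items():print(k,v.round(1))
L=list(P.values())
for a,b in((0,1),(2,3),(0,2),(1,3)):
  d=L[b]-L[a];print(np.hypot(*d[:2]).round(1),np.degrees(np.arctan2(d[1],d[0])).round(1))
print('mid',np.mean(L,0).round(1))
for z in(164,168):print('collar',f(370,317,z).round(1))
# grip top long edge near(upper) (270,300)-(540,255)
for e in [((262,325),(495,283)),((380,455),(545,400))]:
  a=f(*e[0],208);b=f(*e[1],208);d=b-a;print('grip edge ang',np.degrees(np.arctan2(d[1],d[0])))
print('grip ext centre',f(405,335,210).round(1))
A=cam('scene');B=cam('side')
W1=load('w1');W2=load('w2')
print('seat',tri([(W2,(371,166.3)),(A,(308,203)),(B,(314,217)),(W1,(253.3,308.6))]), atz(W2,(371,166.3),34))
print('collar tri',tri([(C,(371.7,152.8)),(A,(254,124)),(B,(348,153.5))]))
print('bail',tri([(W1,(375.6,166.5)),(A,(364,273)),(B,(267,246))]),atz(W1,(375.6,166.5),92),atz(W1,(365.8,152.6),0),'lid c',atz(W1,(370.5,159),46))
a=atz(W1,(364,190),46);b=atz(W1,(381,133),46);print('bail ends',a,b)
E
```

```text
(137, 197) [ 542.8 -278.3  165. ]
(620, 103) [ 627.7 -291.1  165. ]
(197, 522) [ 534.1 -337.8  165. ]
(660, 430) [ 619.4 -349.5  165. ]
85.8 -8.5
86.1 -7.8
60.1 -98.3
59.0 -98.1
mid [ 581.  -314.2  165. ]
collar [ 575.6 -312.4  164. ]
collar [ 575.2 -311.8  168. ]
grip edge ang -9.115685254931359
grip edge ang -0.40967165327470895
grip ext centre [ 575.8 -309.4  210. ]
seat (array([539.57078918, -62.61138966,  33.02379397]), [array([ 0.2, -0.3]), array([0.3, 1.5]), array([ 2.1, -0.8]), array([2.3, 0.6])]) [539.18336021 -62.80027166  34.        ]
collar tri (array([ 576.61770326, -313.90174449,  158.00000768]), [array([0.5, 0.3]), array([0.2, 2.1]), array([ 1.2, -1.1])])
bail (array([519.95050456, 213.27468242,  84.09467108]), [array([-0.8,  4. ]), array([ 1.4, -2.6]), array([-2.8,  1.7])]) [515.59686416 217.63988431  92.        ] [512.17895241 220.64898631   0.        ] lid c [514.31723831 219.24655363  46.        ]
bail ends [535.7510876  183.35962487  46.        ] [502.0153975  252.12708251  46.        ]
```

The crop confirms it: black grip on a round black collar hanging in the white fork. Fork yaw is about -8°, centre about (576,-312). Next I move above the grip.

```bash
python3 - <<'E'
from h import *
to((576,-312,260),-8.1); to((576,-312,173),-8.1)
E
```

```text
off [ 2.51  5.03 12.15] rot [-0.  -0.  78.7]
off [ 2.5   5.03 20.85] rot [-0.  -0.  78.7]
```

```bash
python3 -m handwheel '{"offset":[[2.5,5.0,6],[2.5,5.0,12],[2.5,5.0,12],[2.5,5.0,12],[2.5,5.0,12],[2.5,5.0,12],[2.5,5.0,12],[2.5,5.0,12],[2.5,5.0,12]],"rot":[[0,0,78.7],[0,0,78.7],[0,0,78.7],[0,0,78.7],[0,0,78.7],[0,0,78.7],[0,0,78.7],[0,0,78.7],[0,0,78.7]],"jaw":[6,6,6,6,6,6,6,6,6]}' 60
python3 - <<'E'
from h import *
C=look('w4',['scale']);s=sense();print(s['joints'].round())
to((576,-312,173),-8.1)
o=outline_of('scale','wrist')
for d in o[:2]:
  ys,xs=np.nonzero(d['pixels']);print(d['conf'],d['position'],xs.min(),xs.max(),ys.min(),ys.max())
for z in(160,189,210):print(proj(C,(576,-312,z)))
E
```

```text
clock: 5.85
position: [575.6, -312.6, 261.3]
ee_rot: [-180.0, -0.0, -8.1]
wrist_force: [0.6, 0.3, 0.2]
grip_width: 0.704
finger_force: 0.0
scale [([325.6, 201.6], 0.6), ([443.5, 291.7], 0.55)]
[  4.  36.  42.  79. -24.  75. -51.]
off [ 0.03 -0.09  8.84] rot [-0. -0.  0.]
0.69 [453.8, 278.2] 415 482 245 307
0.6 [328.5, 209.6] 291 362 166 260
[325.16903684 201.93563485]
[325.14242837 213.44212187]
[325.11867707 223.71305815]
```

```bash
python3 -m handwheel '{"offset":[[0,0,3],[0,0,6],[0,0,8],[0,0,8.8],[0,0,8.8],[0,0,8.8],[0,0,8.8],[0,0,8.8],[0,0,8.8],[0,0,8.8]],"rot":[[0,0,0],[0,0,0],[0,0,0],[0,0,0],[0,0,0],[0,0,0],[0,0,0],[0,0,0],[0,0,0],[0,0,0]],"jaw":[6,6,6,6,6,1.5,1.5,1.5,1.5,1.5]}' 60
python3 -m handwheel '{"offset":[[0,0,-0.5],[0,0,-1],[0,0,-1.5],[0,0,-2],[0,0,-2],[0,0,-2]],"rot":[[0,0,0],[0,0,0],[0,0,0],[0,0,0],[0,0,0],[0,0,0]],"jaw":[1.5,1.5,1.5,1.5,1.5,1.5]}'
python3 - <<'E'
from h import *
b=read_camera('side');A=camera_params;B=cam('side')
s=sense();print(s['wrist_force'].round(2),s['position'])
u=proj(B,s['position']).astype(int);print(u)
save('s5.png',cv2.resize(b[u[1]-25:u[1]+55,u[0]-50:u[0]+50],None,fx=7,fy=7,interpolation=cv2.INTER_CUBIC))
print([(d['position'],d['conf']) for d in mark_of('hook_seat','side')],[(d['position'],d['conf']) for d in mark_of('scale','side')])
E
```

```text
clock: 7.25
position: [575.7, -313.7, 174.3]
ee_rot: [180.0, -0.1, -8.2]
wrist_force: [-0.4, 1.3, 5.7]
grip_width: 0.269
finger_force: 59.7
clock: 8.0
position: [575.3, -313.4, 193.2]
ee_rot: [-180.0, 0.0, -8.2]
wrist_force: [0.3, -0.4, -1.9]
grip_width: 0.271
finger_force: 58.7
[-0.28 -0.32 -2.62] [ 575.23894933 -313.34109418  193.11156656]
[349 143]
[([348.0, 172.0], 0.41), ([350.1, 152.4], 0.3)] [([394.2, 165.4], 0.86), ([347.4, 146.0], 0.71)]
```

View pics/s5.png

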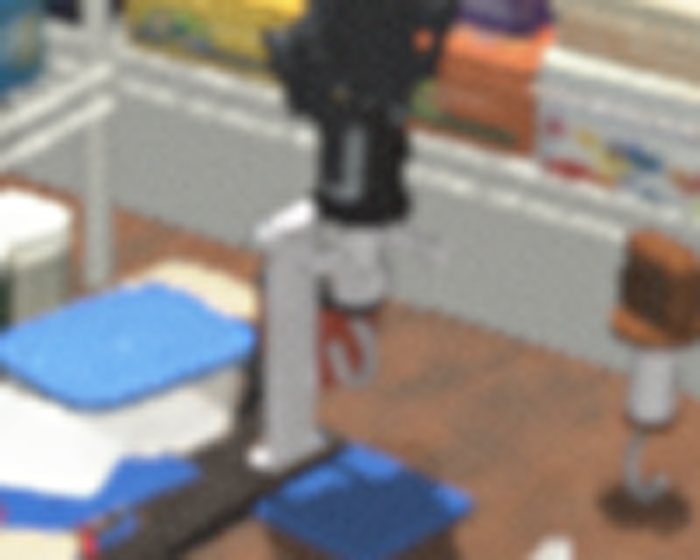

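Grasped and lifted 19 mm; the hook hangs at crop (352,355) with its stem on the right, so it appears to open toward +x of the fork. I slide it out of the open end and carry it toward the pot.

```bash
python3 -m handwheel '{"offset":[[-3,0,0],[-7,0,0],[-12,0,0],[-12,0,-3],[-12,0,-7],[-12,0,-7]],"rot":[[0,0,0],[0,0,0],[0,0,0],[0,0,0],[0,0,0],[0,0,0]],"jaw":[1.5,1.5,1.5,1.5,1.5,1.5]}' 80
python3 - <<'E'
from h import *
to((430,170,260),26)
E
```

```text
clock: 8.9
position: [457.3, -297.7, 266.1]
ee_rot: [179.9, -0.3, -8.2]
wrist_force: [0.5, -0.9, -2.5]
grip_width: 0.269
finger_force: 80.9
off [ -9.41 -45.9    0.47] rot [  0.2  -0.3 -34.2]
```

```bash
python3 -m handwheel '{"offset":[[-9.4,-46,0],[-9.4,-46,0],[-9.4,-46,0],[-9.4,-46,0],[-9.4,-46,0],[-9.4,-46,0],[-9.4,-46,0],[-9.4,-46,0],[-9.4,-46,0],[-9.4,-46,0]],"rot":[[0,0,-34],[0,0,-34],[0,0,-34],[0,0,-34],[0,0,-34],[0,0,-34],[0,0,-34],[0,0,-34],[0,0,-34],[0,0,-34]],"jaw":[1.5,1.5,1.5,1.5,1.5,1.5,1.5,1.5,1.5,1.5]}'
python3 - <<'E'
from h import *
C=look('w6',['pot','bail_top','hook_seat','seat']);s=sense();print(s['joints'].round())
for d in outline_of('pot','wrist')[:2]:
  ys,xs=np.nonzero(d['pixels']);print(d['conf'],d['position'],xs.min(),xs.max(),ys.min(),ys.max())
print('hook pred',proj(C,s['position']-[0,0,112]),'pot',proj(C,(515,218,92)),proj(C,(515,218,0)))
A=cam('scene');a=read_camera('scene')
print([(d['position'],d['conf']) for d in mark_of('hook_seat','scene')])
save('a6.png',a)
E
```

```text
clock: 10.15
position: [429.0, 171.4, 262.7]
ee_rot: [180.0, 0.1, 25.7]
wrist_force: [0.2, 0.3, -1.4]
grip_width: 0.272
finger_force: 80.8
pot [([321.3, 81.4], 0.58)]
bail_top [([323.5, 76.2], 0.92)]
hook_seat [([327.5, 199.8], 0.62)]
seat [([552.5, 176.7], 0.62)]
[-49.  14.  31. 107.  -9.  61. -79.]
0.75 [322.3, 75.1] 280 365 38 119
hook pred [326.06618252 198.84306521] pot [320.62868039  75.28876075] [321.65569171  82.84450418]
[([303.8, 149.9], 0.59), ([279.5, 117.9], 0.58)]
```

View pics/w6.png

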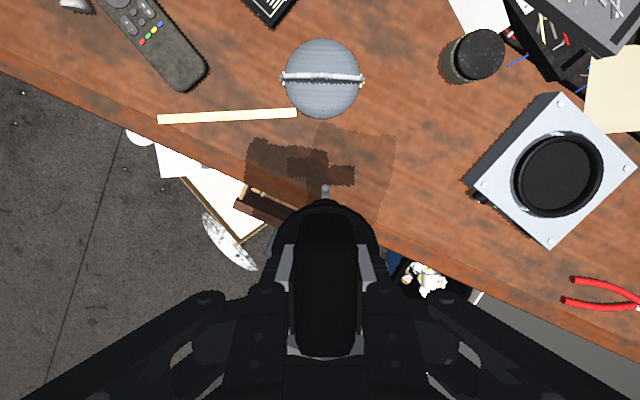

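The picture shows the pot straight ahead of the hook at (322,78). Its bail is level across the image from (282,78) to (364,78), so the yaw is right. The hook tip shows at (325,188) on the +x side, so the hook opens toward the pot. The yellow stick ends at (296,113), short of the pot.

```bash
python3 - <<'E'
from h import *
C=load('w6');W1=load('w1');A=cam('scene')
for uv,z in [((323.5,76.2),92),((321.3,81.4),0),((322.3,78.5),46),((282,79),60),((364,79),60)]:print(z,atz(C,uv,z).round(1))
print(tri([(C,(323.5,76.2)),(W1,(375.6,166.5))]))
print(tri([(C,(321.3,81.4)),(W1,(365.8,152.6))]))
p=np.array([514.5,217.5]);x=np.array([np.cos(np.radians(26)),np.sin(np.radians(26))])
q=p-45*x;to((*q,200),26);to((*q,179.5),26);to((*p,179.5),26)
print(sense()['position'])
E
```

```text
92 [515.4 215.4  92. ]
0 [516.2 219.    0. ]
46 [516.4 217.4  46. ]
60 [497.8 252.2  60. ]
60 [532.8 179.9  60. ]
(array([516.24104141, 216.54674482,  87.12438918]), [array([-0.8, -1. ]), array([-0.8,  0.4])])
(array([518.21260967, 220.28057186, -33.99085442]), [array([0.1, 0.1]), array([ 0.1, -0. ])])
off [ 5.15 -0.39  6.34] rot [-0.  -0.  -0.3]
off [ 5.15 -0.39  8.39] rot [-0.  -0.  -0.3]
off [ 9.65 -0.41  8.39] rot [-0.  -0.  -0.3]
[429.33716102 171.93435666 263.3584291 ]
```

```bash
python3 -m handwheel '{"offset":[[3,-0.3,3],[5.2,-0.3,6],[5.2,-0.3,8.3],[5.2,-0.3,8.3],[5.2,-0.3,8.3]],"rot":[[0,0,0],[0,0,0],[0,0,0],[0,0,0],[0,0,0]],"jaw":[1.5,1.5,1.5,1.5,1.5]}'
python3 - <<'E'
from h import *
C=look('w7',['bail_top','hook_seat','pot']);s=sense();h=s['position']-[0,0,112.3]
print(s['position'],'hook pred',proj(C,h))
A=cam('scene');B=cam('side');a=read_camera('scene');b=read_camera('side')
for n,c in(('scene',A),('side',B)):
  print(n,proj(c,h),'bail pred',proj(c,(515.8,217.3,92)),[[(t,np.round(d['position'],1).tolist(),round(d['conf'],2)) for d in mark_of(t,n)[:2]] for t in('hook_seat','bail_top')])
ua=proj(A,h).astype(int);ub=proj(B,h).astype(int)
f=lambda i,u:cv2.resize(i[u[1]-35:u[1]+35,u[0]-30:u[0]+40],(400,400),interpolation=cv2.INTER_CUBIC)
w=cv2.imread('pics/w7.png')[:,:,::-1]
save('m7.png',np.vstack([np.hstack([f(a,ua),f(b,ub)])])); 
E
```

```text
clock: 11.18
position: [475.1, 197.6, 181.2]
ee_rot: [180.0, -0.1, 25.8]
wrist_force: [-0.9, -0.8, -1.9]
grip_width: 0.268
finger_force: 80.8
bail_top [([327.6, 146.7], 0.66)]
hook_seat [([327.0, 200.9], 0.64)]
pot []
[475.13115442 197.89880178 181.33068171] hook pred [325.52926801 199.2043448 ]
scene [375.81548834 259.8386317 ] bail pred [367.78142682 269.8175452 ] [[('hook_seat', [282.0, 120.0], 0.5)], [('bail_top', [364.9, 271.0], 0.77)]]
side [279.96412425 254.97027484] bail pred [264.20808699 246.76110874] [[('hook_seat', [280.1, 256.4], 0.41), ('hook_seat', [388.5, 187.6], 0.39)], [('bail_top', [268.2, 250.0], 0.89)]]
```

View pics/m7.png

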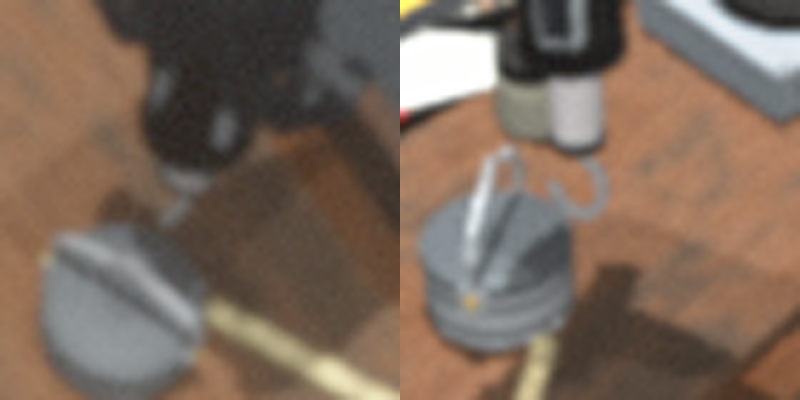

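```bash
python3 - <<'E'
from h import *
C=load('w7');C6=load('w6');W1=load('w1');A=cam('scene');B=cam('side')
for n,c,u in(('w7',C,(327.6,146.7)),('w6',C6,(323.5,76.2)),('w1',W1,(375.6,166.5)),('scene',A,(364.9,271)),('scene line',A,(367,272)),('side',B,(268,246.2))):print(n,atz(c,u,92).round(1))
print(tri([(C,(327.6,146.7)),(C6,(323.5,76.2)),(W1,(375.6,166.5))]))
im=cv2.imread('pics/w7.png')[90:230,240:400]
cv2.imwrite('pics/w7c.png',cv2.resize(im,None,fx=4,fy=4,interpolation=cv2.INTER_CUBIC))
for d in outline_of('pot','side')[:1]:
  ys,xs=np.nonzero(d['pixels']);print('side',xs.min(),xs.max(),ys.min(),ys.max())
E
```

```text
w7 [515.4 215.8  92. ]
w6 [515.4 215.4  92. ]
w1 [515.6 217.6  92. ]
scene [524.1 216.2  92. ]
scene line [520.9 221.3  92. ]
side [508.8 209.   92. ]
(array([515.50465988, 216.27366846,  91.63016755]), [array([-0.5, -0.5]), array([-0.9, -0.5]), array([-0.9,  0.8])])
side 303 331 206 225
```

View pics/w7c.png

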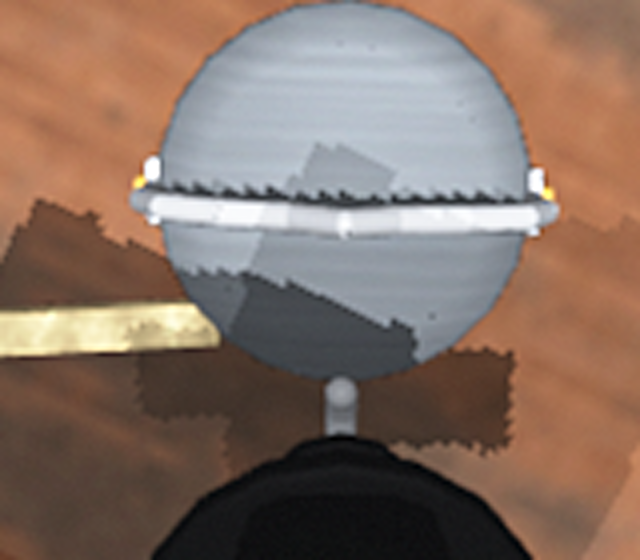

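The enlarged wrist crop shows the hook tip at (341,393) lined up with the bail peak at (344,217). All three wrist views agree on (515.5, 216.3, 91.6) for the bail. I insert the hook along +x.

```bash
python3 -m handwheel '{"offset":[[0,0.1,0.3],[0,0.1,0.3],[1,0.1,0.3],[2,0.1,0.3],[3,0.1,0.3],[4,0.1,0.3],[4.4,0.1,0.3],[4.4,0.1,0.3],[4.4,0.1,-0.7],[4.4,0.1,-1.4],[4.4,0.1,-1.4],[4.4,0.1,-1.4]],"rot":[[0,0,0],[0,0,0],[0,0,0],[0,0,0],[0,0,0],[0,0,0],[0,0,0],[0,0,0],[0,0,0],[0,0,0],[0,0,0],[0,0,0]],"jaw":[1.5,1.5,1.5,1.5,1.5,1.5,1.5,1.5,1.5,1.5,1.5,1.5]}'
python3 - <<'E'
from h import *
C=look('w8',['bail_top','pot']);s=sense();print(s['position'].round(1),s['wrist_force'].round(2))
b=read_camera('side');save('s8.png',b)
B=cam('side');print(proj(B,s['position']-[0,0,112]))
im=cv2.imread('pics/w8.png')
cv2.imwrite('pics/m8.png',np.hstack([im[110:310,160:480],cv2.resize(cv2.imread('pics/s8.png')[205:305,215:315],(400,400))[100:300]]))
E
```

```text
clock: 13.22
position: [514.6, 216.0, 194.4]
ee_rot: [-180.0, -0.0, 25.8]
wrist_force: [-0.1, -0.5, -0.8]
grip_width: 0.272
finger_force: 80.8
bail_top [([326.4, 198.4], 0.89), ([561.7, 266.8], 0.17)]
pot []
[514.6 216.  194.1] [-0.56 -0.55 -1.5 ]
[265.04077628 249.43138595]
```

View pics/m8.png

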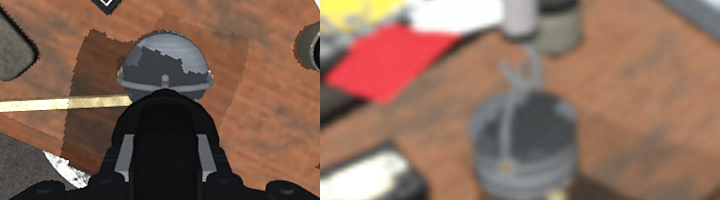

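The picture shows the hook seat under the bail: at (165,80) in the wrist part, and hook and wire overlapping at (520,70) in the side part. All 10 views are used, so from here I track the pot numerically.

```bash
cat >> h.py <<'E'
def tm(ref,img,box,pad=14):
    x0,y0,x1,y1=box;t=ref[y0:y1,x0:x1];w=img[max(0,y0-pad):y1+pad,x0-pad:x1+pad]
    r=cv2.matchTemplate(w,t,cv2.TM_CCOEFF_NORMED);_,m,_,(j,i)=cv2.minMaxLoc(r)
    p=lambda a,b,c:0.5*(a-c)/(a-2*b+c)
    dx=p(*r[i,j-1:j+2]) if 0<j<r.shape[1]-1 else 0;dy=p(*r[i-1:i+2,j]) if 0<i<r.shape[0]-1 else 0
    return np.round([j-pad+dx,i-min(pad,y0)+dy,m],2)
def track(n):
    s=sense();im=read_camera('side');save('s_'+n+'.png',im);b=cv2.imread('pics/s_'+n+'.png');r=cv2.imread('pics/s8.png')
    B=cam('side');u=proj(B,(515.5,216.3,20));v=proj(B,(515.5,216.3,30));
    d=tm(r,b,(250,254,284,284))
    print(n,s['clock'].round(2),'TCP',s['position'].round(1),'F',s['wrist_force'].round(2),'pot px',d,'px/mm',((v-u)/10).round(3),'lift~',round(d[1]/((v-u)[1]/10),1))
    C=cam('wrist');w=read_camera('wrist');save('w_'+n+'.png',w)
    for t in('bail_top',):
        m=mark_of(t,'wrist');print(t,[(np.round(q['position'],1).tolist(),round(q['conf'],2)) for q in m[:1]])
    m=outline_of('pot','wrist')
    if m:
        ys,xs=np.nonzero(m[0]['pixels']);print('outline w',xs.min(),xs.max(),ys.min(),m[0]['conf'])
        c=m[0]['pixels'].astype(np.uint8);
E
python3 -c "
from h import *
track('t0')"
python3 -m handwheel '{"offset":[[0,0,-0.3],[0,0,-0.6],[0,0,-0.9],[0,0,-1.2],[0,0,-1.5],[0,0,-1.8],[0,0,-2.1],[0,0,-2.4],[0,0,-2.4],[0,0,-2.4]],"rot":[[0,0,0],[0,0,0],[0,0,0],[0,0,0],[0,0,0],[0,0,0],[0,0,0],[0,0,0],[0,0,0],[0,0,0]],"jaw":[1.5,1.5,1.5,1.5,1.5,1.5,1.5,1.5,1.5,1.5]}'
python3 -c "
from h import *
track('t1')"
```

```text
clock: 14.72
position: [514.8, 216.0, 218.2]
ee_rot: [180.0, 0.0, 25.8]
wrist_force: [1.5, 0.3, -2.4]
grip_width: 0.27
finger_force: 80.8Traceback (most recent call last):
  File "<string>", line 3, in <module>
    track('t0')
    ~~~~~^^^^^^
  File "h.py", line 47, in track
    print(n,s['clock'].round(2),'TCP',s['position'].round(1),'F',s['wrist_force'].round(2),'pot px',d,'px/mm',((v-u)/10).round(3),'lift~',round(d[1]/((v-u)[1]/10),1))
            ^^^^^^^^^^^^^^^^
AttributeError: 'float' object has no attribute 'round'
Traceback (most recent call last):
  File "h.py", line 47, in track
    print(n,s['clock'].round(2),'TCP',s['position'].round(1),'F',s['wrist_force'].round(2),'pot px',d,'px/mm',((v-u)/10).round(3),'lift~',round(d[1]/((v-u)[1]/10),1))
            ^^^^^^^^^^^^^^^^
AttributeError: 'float' object has no attribute 'round'
```

```bash
sed -i "s/s\['clock'\].round(2)/round(s['clock'],2)/" h.py
python3 -c "
from h import *
track('t1')"
```

```text
t1 14.78 TCP [514.8 216.  218.2] F [-0.05  0.93 -3.35] pot px [0.04 0.08 0.99] px/mm [-0.02  -0.264] lift~ -0.3
bail_top [([322.8, 190.0], 0.91)]
outline w 281 369 139 0.93
```

```bash
R='"rot":[[0,0,0],[0,0,0],[0,0,0],[0,0,0],[0,0,0]],"jaw":[1.5,1.5,1.5,1.5,1.5]'; 
python3 -m handwheel '{"offset":[[0,0,-0.2],[0,0,-0.4],[0,0,-0.6],[0,0,-0.8],[0,0,-0.8]],"rot":[[0,0,0],[0,0,0],[0,0,0],[0,0,0],[0,0,0]],"jaw":[1.5,1.5,1.5,1.5,1.5]}' | tail -4 | head -1
python3 -c "
from h import *
track('t2')"
python3 -m handwheel '{"offset":[[0,0,-0.2],[0,0,-0.4],[0,0,-0.6],[0,0,-0.6]],"rot":[[0,0,0],[0,0,0],[0,0,0],[0,0,0]],"jaw":[1.5,1.5,1.5,1.5]}' | tail -4 | head -1
python3 -c "
from h import *
track('t3')"
```

```text
ee_rot: [180.0, -0.0, 25.8]
t2 15.6 TCP [514.8 216.  226.4] F [ 0.15 -0.38 -4.36] pot px [0.06 0.1  0.99] px/mm [-0.02  -0.264] lift~ -0.4
bail_top [([325.0, 190.1], 0.72)]
outline w 282 369 138 0.8
ee_rot: [-180.0, -0.0, 25.8]
t3 16.3 TCP [514.8 215.9 232.4] F [ 0.51 -1.24 -4.57] pot px [0.06 0.1  0.99] px/mm [-0.02  -0.264] lift~ -0.4
bail_top [([325.8, 188.6], 0.98)]
outline w 283 368 139 0.76
```

```bash
python3 -m handwheel '{"offset":[[0,0,-0.2],[0,0,-0.4],[0,0,-0.6],[0,0,-0.6]],"rot":[[0,0,0],[0,0,0],[0,0,0],[0,0,0]],"jaw":[1.5,1.5,1.5,1.5]}' | tail -4 | head -1
python3 -c "
from h import *
track('t4')"
```

```text
ee_rot: [-180.0, -0.0, 25.8]
t4 17.0 TCP [514.8 216.  238.4] F [-0.7  -0.17 -5.38] pot px [0.06 0.13 0.99] px/mm [-0.02  -0.264] lift~ -0.5
bail_top [([326.2, 186.4], 0.92)]
outline w 284 368 137 0.76
```

```bash
python3 -m handwheel '{"offset":[[0,0,-0.2],[0,0,-0.4],[0,0,-0.4]],"rot":[[0,0,0],[0,0,0],[0,0,0]],"jaw":[1.5,1.5,1.5]}' | tail -4 | head -1
python3 -c "
from h import *
track('t5')"
```

```text
ee_rot: [-180.0, -0.0, 25.8]
t5 17.57 TCP [514.8 216.  242.4] F [ 0.29 -0.06 -5.21] pot px [0.06 0.15 0.99] px/mm [-0.02  -0.264] lift~ -0.6
bail_top [([325.0, 189.0], 0.97)]
outline w 284 367 137 0.66
```

```bash
python3 -m handwheel '{"offset":[[0,0,-0.2],[0,0,-0.4],[0,0,-0.5],[0,0,-0.5]],"rot":[[0,0,0],[0,0,0],[0,0,0],[0,0,0]],"jaw":[1.5,1.5,1.5,1.5]}' | tail -4 | head -1
python3 -c "
from h import *
track('t6')"
```

```text
ee_rot: [180.0, -0.0, 25.8]
t6 18.27 TCP [514.8 216.  247.4] F [ 0.74 -0.5  -5.59] pot px [0.08 0.15 0.99] px/mm [-0.02  -0.264] lift~ -0.6
bail_top [([324.7, 185.1], 0.91)]
```

```bash
python3 -m handwheel '{"offset":[[0,0,-0.2],[0,0,-0.4],[0,0,-0.4]],"rot":[[0,0,0],[0,0,0],[0,0,0]],"jaw":[1.5,1.5,1.5]}' | tail -4 | head -1
python3 -c "
from h import *
track('t7')"
```

```text
ee_rot: [180.0, -0.0, 25.8]
t7 18.85 TCP [514.8 216.  251.4] F [-1.32  0.85 -7.11] pot px [0.08 0.14 0.98] px/mm [-0.02  -0.264] lift~ -0.5
bail_top [([323.0, 184.9], 0.56)]
outline w 285 366 136 0.66
```

```bash
python3 -m handwheel '{"offset":[[0,0,-0.2],[0,0,-0.4],[0,0,-0.5],[0,0,-0.5]],"rot":[[0,0,0],[0,0,0],[0,0,0],[0,0,0]],"jaw":[1.5,1.5,1.5,1.5]}' | tail -4 | head -1
python3 -c "
from h import *
track('t8')"
```

```text
ee_rot: [-180.0, -0.0, 25.8]
t8 19.55 TCP [514.8 216.  256.4] F [-0.07 -0.33 -6.15] pot px [0.08 0.16 0.98] px/mm [-0.02  -0.264] lift~ -0.6
bail_top [([323.7, 180.2], 0.78)]
outline w 285 365 136 0.56
```

```bash
python3 -m handwheel '{"offset":[[0,0,-0.2],[0,0,-0.4],[0,0,-0.4]],"rot":[[0,0,0],[0,0,0],[0,0,0]],"jaw":[1.5,1.5,1.5]}' | tail -4 | head -1
python3 -c "
from h import *
track('t9')"
```

```text
ee_rot: [180.0, -0.0, 25.8]
t9 20.12 TCP [514.9 216.  260.5] F [ 0.64 -0.36 -6.  ] pot px [0.08 0.16 0.98] px/mm [-0.02  -0.264] lift~ -0.6
bail_top [([325.4, 186.1], 0.73)]
outline w 314 336 171 0.63
```

```bash
python3 -m handwheel '{"offset":[[0,0,-0.2],[0,0,-0.4],[0,0,-0.4]],"rot":[[0,0,0],[0,0,0],[0,0,0]],"jaw":[1.5,1.5,1.5]}' | tail -4 | head -1
python3 -c "
from h import *
track('t10')"
```

```text
ee_rot: [180.0, -0.0, 25.8]
t10 20.7 TCP [514.9 216.  264.5] F [ 0.45  0.35 -6.88] pot px [0.09 0.18 0.97] px/mm [-0.02  -0.264] lift~ -0.7
bail_top [([325.0, 182.0], 0.64)]
outline w 286 364 134 0.86
```

```bash
python3 -m handwheel '{"offset":[[0,0,-0.2],[0,0,-0.4],[0,0,-0.4]],"rot":[[0,0,0],[0,0,0],[0,0,0]],"jaw":[1.5,1.5,1.5]}' | tail -4 | head -1
python3 -c "
from h import *
track('t11')"
```

```text
ee_rot: [180.0, -0.0, 25.8]
t11 21.27 TCP [514.9 216.  268.5] F [ 0.07  1.03 -6.3 ] pot px [-0.06 -0.27  0.96] px/mm [-0.02  -0.264] lift~ 1.0
bail_top [([325.2, 179.7], 0.59)]
outline w 286 364 135 0.88
```

```bash
python3 -m handwheel '{"offset":[[0,0,-0.1],[0,0,-0.2],[0,0,-0.3],[0,0,-0.3],[0,0,-0.3]],"rot":[[0,0,0],[0,0,0],[0,0,0],[0,0,0],[0,0,0]],"jaw":[1.5,1.5,1.5,1.5,1.5]}' | tail -4 | head -1
python3 -c "
from h import *
track('t12')"
```

```text
ee_rot: [-180.0, 0.0, 25.8]
t12 22.1 TCP [514.8 216.  271.3] F [-0.39  0.65 -7.89] pot px [-0.01 -0.76  0.95] px/mm [-0.02  -0.264] lift~ 2.9
bail_top [([325.5, 179.9], 0.68)]
outline w 287 364 135 0.77
```

```bash
python3 -m handwheel '{"offset":[[0,0,-0.1],[0,0,-0.2],[0,0,-0.3],[0,0,-0.35],[0,0,-0.35],[0,0,-0.35]],"rot":[[0,0,0],[0,0,0],[0,0,0],[0,0,0],[0,0,0],[0,0,0]],"jaw":[1.5,1.5,1.5,1.5,1.5,1.5]}' | tail -4 | head -1
python3 -c "
from h import *
track('t13')
a=cv2.imread('pics/s8.png');p=cv2.imread('pics/s_t10.png')
for n in('t11','t12','t13'):
  b=cv2.imread('pics/s_%s.png'%n)
  print(n,[tm(p,b,x) for x in((250,254,284,284),(252,262,282,286),(254,250,282,276),(248,258,286,290))])
"
```

```text
ee_rot: [-180.0, 0.0, 25.8]
t13 23.05 TCP [514.8 216.  274.8] F [ 0.57  0.61 -7.15] pot px [-0.07 -1.5   0.91] px/mm [-0.02  -0.264] lift~ 5.7
bail_top [([325.1, 179.1], 0.92)]
outline w 287 364 135 0.88
t11 [array([-0.14, -0.45,  0.97]), array([-0.08, -0.41,  0.97]), array([-0.14, -0.62,  0.98]), array([-0.08, -0.36,  0.98])]
t12 [array([-0.09, -0.92,  0.97]), array([ 0.01, -0.88,  0.97]), array([-0.2 , -1.16,  0.98]), array([ 0.05, -0.76,  0.97])]
t13 [array([-0.15, -1.65,  0.94]), array([ 0.03, -1.58,  0.92]), array([-0.28, -2.03,  0.98]), array([ 0.03, -1.31,  0.94])]
```

```bash
python3 -m handwheel '{"offset":[[0,0,0.05],[0,0,0.05],[0,0,0.05],[0,0,0.05],[0,0,0.05],[0,0,0.05],[0,0,0.05],[0,0,0.05],[0,0,0.05],[0,0,0.05],[0,0,0.05],[0,0,0.05],[0,0,0.05],[0,0,0.05],[0,0,0.05],[0,0,0.05],[0,0,0.05],[0,0,0.05],[0,0,0.05],[0,0,0.05]],"rot":[[0,0,0],[0,0,0],[0,0,0],[0,0,0],[0,0,0],[0,0,0],[0,0,0],[0,0,0],[0,0,0],[0,0,0],[0,0,0],[0,0,0],[0,0,0],[0,0,0],[0,0,0],[0,0,0],[0,0,0],[0,0,0],[0,0,0],[0,0,0]],"jaw":[1.5,1.5,1.5,1.5,1.5,1.5,1.5,1.5,1.5,1.5,1.5,1.5,1.5,1.5,1.5,1.5,1.5,1.5,1.5,1.5]}' | tail -5 | head -1
python3 - <<'E'
from h import *
track('t14')
p=cv2.imread('pics/s_t10.png');b=cv2.imread('pics/s_t14.png')
print(tm(p,b,(254,250,282,276)))
W2=load('w2')
# seat estimates
A=cam('scene');B=cam('side')
for n,c,u in(('w2',W2,(371,166.3)),('scene',A,(308,203)),('side',B,(314,217)),('w1',load('w1'),(253.3,308.6)),('w6',load('w6'),(552.5,176.7))):print(n,atz(c,u,34).round(1))
to((539.3,-62.8,330),25.8)
E
```

```text
position: [514.8, 215.9, 274.3]
t14 25.75 TCP [514.8 215.9 274.3] F [-0.05 -0.09 -6.56] pot px [-0.08 -1.35  0.92] px/mm [-0.02  -0.264] lift~ 5.1
bail_top [([324.1, 180.5], 0.89)]
outline w 287 365 135 0.97
[-0.25 -1.9   0.98]
w2 [539.2 -62.8  34. ]
scene [538.1 -67.   34. ]
side [541.4 -53.3  34. ]
w1 [536.1 -63.4  34. ]
w6 [536.6 -63.8  34. ]
off [-9.92 26.17 -5.57] rot [ 0.  0. -0.]
```

The pot hung still for 2.5 s at about 7.5 mm clear, weighing about 5.2 N. Next: raise gently, then carry to a waypoint short of the cup.

```bash
python3 -m handwheel '{"offset":[[0,0,-0.2],[0,0,-0.5],[0,0,-1],[0,0,-1.5],[0,0,-2],[0,0,-2.5],[0,0,-3],[0,0,-3.5],[0,0,-4],[0,0,-4.5],[0,0,-5],[0,0,-5.5],[0,0,-6],[0,0,-6.3],[0,0,-6.5],[0,0,-6.5]],"rot":[[0,0,0],[0,0,0],[0,0,0],[0,0,0],[0,0,0],[0,0,0],[0,0,0],[0,0,0],[0,0,0],[0,0,0],[0,0,0],[0,0,0],[0,0,0],[0,0,0],[0,0,0],[0,0,0]],"jaw":[1.5,1.5,1.5,1.5,1.5,1.5,1.5,1.5,1.5,1.5,1.5,1.5,1.5,1.5,1.5,1.5]}'|sed -n 2,4p
python3 -m handwheel '{"offset":[[-0.2,0.3,0],[-0.7,1,0],[-1.4,2,0],[-2.4,3.5,0],[-3.8,5.5,0],[-5.2,7.5,0],[-6.6,9.5,0],[-8,11.5,0],[-9.4,13.5,0],[-10.8,15.5,0],[-12.1,17.5,0],[-13.5,19.5,0],[-14.9,21.5,0],[-16.1,23.2,0],[-17,24.5,0],[-17.6,25.4,0],[-18,25.9,0],[-18.1,26.1,0],[-18.1,26.1,0],[-18.1,26.1,0]],"rot":[[0,0,0],[0,0,0],[0,0,0],[0,0,0],[0,0,0],[0,0,0],[0,0,0],[0,0,0],[0,0,0],[0,0,0],[0,0,0],[0,0,0],[0,0,0],[0,0,0],[0,0,0],[0,0,0],[0,0,0],[0,0,0],[0,0,0],[0,0,0]],"jaw":[1.5,1.5,1.5,1.5,1.5,1.5,1.5,1.5,1.5,1.5,1.5,1.5,1.5,1.5,1.5,1.5,1.5,1.5,1.5,1.5]}'|sed -n 2,4p
python3 - <<'E'
from h import *
C=look('w15',['seat','bail_top','polisher']);s=sense()
print(s['position'],s['wrist_force'].round(1))
for t in('seat','polisher','pot'):
  for d in outline_of(t,'wrist')[:2]:
    m=d['pixels'].astype(np.uint8);c,_=cv2.findContours(m,0,1);c=max(c,key=cv2.contourArea)
    print(t,round(d['conf'],2),np.round(d['position'],1),cv2.boundingRect(c),int(m.sum()),np.round(cv2.fitEllipse(c)[0],1),np.round(cv2.fitEllipse(c)[1],1))
print('pred seat',proj(C,(538,-63,34)),proj(C,(538,-63,45)))
E
```

```text
position: [514.8, 215.9, 339.3]
ee_rot: [180.0, -0.0, 25.8]
wrist_force: [0.5, -0.4, -7.2]
position: [465.5, -97.2, 339.2]
ee_rot: [-180.0, 0.0, 25.8]
wrist_force: [-0.1, -0.2, -6.3]
seat [([320.7, 96.6], 0.68), ([416.8, 220.3], 0.22)]
bail_top [([323.8, 180.2], 0.67)]
polisher [([329.0, 99.4], 0.84)]
[465.45136516 -97.4989629  339.26343372] [ 0.3 -0.1 -6.8]
seat 0.62 [325.7  98.6] (291, 60, 75, 77) 4591 [327.6  98.9] [74.8 76.4]
polisher 0.69 [328.2  92.8] (258, 23, 141, 126) 9803 [326.6  91.3] [109.7 123.9]
pot 0.96 [326.1 166.2] (287, 135, 78, 68) 3428 [325.3 168. ] [63.7 73.4]
pot 0.53 [326.5  98.6] (291, 61, 74, 76) 4504 [327.6  98.9] [73.4 76.2]
pred seat [326.42562522  99.99792126] [326.45191977  99.78425951]
```

```bash
python3 - <<'E'
from h import *
C=load('w15');s=sense();p=s['position']
im=cv2.imread('pics/w15.png')
# outlines refined: cup (dark circle) 
g=cv2.cvtColor(im,cv2.COLOR_BGR2GRAY)
c=cv2.HoughCircles(cv2.medianBlur(g,3)[40:150,270:390],cv2.HOUGH_GRADIENT,1,20,param1=120,param2=15,minRadius=30,maxRadius=50)
print('hough',[np.round(q+np.array([270,40,0]),1) for q in c[0][:5]])
for z in(40,45):print('cup',z,atz(C,(327.6,98.9),z).round(1))
lz=p[2]-177.3-92+46
print('lid z',lz,'axis px',proj(C,(p[0],p[1],lz)),'bail pred',proj(C,p-[0,0,177.3]))
m=outline_of('pot','wrist');m=[d for d in m if d['position'][1]>140]
if m:
  ys,xs=np.nonzero(m[0]['pixels']);
  for r in range(140,190,8):
    q=xs[ys==r];print(r,q.min(),q.max(),(q.min()+q.max())/2)
  print(ys.min())
  R=39.5;f=p+np.array([R*np.cos(np.radians(25.8)),R*np.sin(np.radians(25.8)),lz-p[2]]);print('far edge pred',proj(C,f))
E
```

```text
hough [array([327.5,  97.5,  33.8])]
cup 40 [539.7 -63.8  40. ]
cup 45 [539.6 -63.8  45. ]
lid z 115.98763297207086 axis px [326.13812875 173.41950432] bail pred [326.23964487 182.18385037]
140 307 341 324.0
148 300 351 325.5
156 294 356 325.0
164 291 359 325.0
172 287 364 325.5
180 292 359 325.5
188 295 355 325.0
135
far edge pred [326.22365297 137.58953477]
```

```bash
python3 -m handwheel '{"offset":[[0.3,0,0],[0.9,0,0],[1.8,0,0],[2.9,0.1,0],[4,0.1,0],[5.1,0.1,0],[6.2,0.2,0],[7.1,0.2,0],[7.7,0.2,0],[8,0.2,0],[8.1,0.2,0],[8.1,0.2,0],[8.1,0.2,0.2],[8.1,0.2,0.6],[8.1,0.2,1],[8.1,0.2,1.4],[8.1,0.2,1.8],[8.1,0.2,2.1],[8.1,0.2,2.2],[8.1,0.2,2.2]],"rot":[[0,0,0],[0,0,0],[0,0,0],[0,0,0],[0,0,0],[0,0,0],[0,0,0],[0,0,0],[0,0,0],[0,0,0],[0,0,0],[0,0,0],[0,0,0],[0,0,0],[0,0,0],[0,0,0],[0,0,0],[0,0,0],[0,0,0],[0,0,0]],"jaw":[1.5,1.5,1.5,1.5,1.5,1.5,1.5,1.5,1.5,1.5,1.5,1.5,1.5,1.5,1.5,1.5,1.5,1.5,1.5,1.5]}'|sed -n 2,4p
python3 - <<'E'
from h import *
C=look('w16',['bail_top']);s=sense();print(s['clock'])
A=cam('scene');a=read_camera('scene');save('a16.png',a)
m=outline_of('polisher','wrist')
for d in m[:1]:
  c,_=cv2.findContours(d['pixels'].astype(np.uint8),0,1);c=max(c,key=cv2.contourArea);print('pol',d['conf'],cv2.minAreaRect(c))
m=outline_of('pot','wrist');print('pot',[(d['conf'],d['position']) for d in m[:2]])
m=outline_of('pot','scene')
for d in m[:2]:
  c,_=cv2.findContours(d['pixels'].astype(np.uint8),0,1);c=max(c,key=cv2.contourArea);print('pot',d['conf'],cv2.boundingRect(c))
p=s['position'];print(proj(C,(539.5,-63.3,45)),'scene pred lid',proj(A,(p[0],p[1],50+46)),'cup',proj(A,(539.5,-63.3,45)))
E
```

```text
position: [539.2, -64.3, 317.3]
ee_rot: [-180.0, 0.0, 25.8]
wrist_force: [0.3, -0.1, -7.0]
bail_top [([324.3, 180.9], 0.83)]
33.45
pol 0.85 ((324.09759521484375, 165.3780517578125), (104.01172637939453, 106.66669464111328), 38.65980529785156)
pot [(0.86, [324.9, 165.9])]
pot 0.82 (294, 184, 27, 29)
[325.0647235  165.33572761] scene pred lid [307.32522136 193.50666326] cup [308.0687229  202.37247575]
```

```bash
python3 -m handwheel '{"offset":[[0,0,0.1],[0,0,0.3],[0,0,0.5],[0,0,0.7],[0,0,0.9],[0,0,1.1],[0,0,1.3],[0,0,1.5],[0,0,1.7],[0,0,1.9],[0,0,2.1],[0,0,2.4],[0,0,2.7],[0,0,3.0],[0,0,3.3],[0,0,3.6],[0,0,3.9],[0,0,4.2],[0,0,4.2],[0,0,4.2]],"rot":[[0,0,0],[0,0,0],[0,0,0],[0,0,0],[0,0,0],[0,0,0],[0,0,0],[0,0,0],[0,0,0],[0,0,0],[0,0,0],[0,0,0],[0,0,0],[0,0,0],[0,0,0],[0,0,0],[0,0,0],[0,0,0],[0,0,0],[0,0,0]],"jaw":[1.5,1.5,1.5,1.5,1.5,1.5,1.5,1.5,1.5,1.5,1.5,1.5,1.5,1.5,1.5,1.5,1.5,1.5,1.5,1.5]}'|sed -n 2,4p
cat > z.py <<'E'
from h import *
import sys
n=sys.argv[1];C=look(n,['bail_top']);s=sense();p=s['position'];print(round(s['clock'],2),p.round(1),s['wrist_force'].round(1))
m=[d for d in outline_of('pot','wrist')]
for d in m[:1]:
  ys,xs=np.nonzero(d['pixels']);q=ys.min();print('pot',round(d['conf'],2),'cols',xs.min(),xs.max(),'top row',q,'at',xs[ys==q].mean().round(1))
B=cam('side');b=read_camera('side');save('s_'+n+'.png',b)
print('side bail',[(np.round(d['position'],1).tolist(),round(d['conf'],2)) for d in mark_of('bail_top','side')[:2]])
for bz in(105,110,115,120,126): print(bz,'side',proj(B,(539.5,-63.3,bz)).round(1),'wrist',proj(C,(539.5,-63.3,bz)).round(1),'ends',proj(C,(539.5-.4352*39.5,-63.3+.9*39.5,bz-46)).round(1)[0],proj(C,(539.5+.4352*39.5,-63.3-.9*39.5,bz-46)).round(1)[0],'lid far',proj(C,(539.5+.9*39.5,-63.3+.4352*39.5,bz-46)).round(1)[1])
E
python3 z.py w17
```

```text
position: [539.2, -64.4, 275.4]
ee_rot: [180.0, -0.0, 25.8]
wrist_force: [-0.7, -1.0, -4.7]
bail_top [([325.5, 184.4], 0.96), ([600.4, 284.2], 0.63)]
36.25 [539.2 -64.4 275.4] [ 0.4 -1.2 -5.8]
pot 0.95 cols 284 365 top row 138 at 326.0
side bail [([315.7, 198.8], 0.93)]
105 side [316.2 197.8] wrist [324.9 182.7] ends 289.0 360.8 lid far 137.2
110 side [316.2 196.5] wrist [324.9 183.8] ends 288.5 361.3 lid far 137.6
115 side [316.2 195.2] wrist [324.9 185. ] ends 288.0 361.8 lid far 138.0
120 side [316.2 193.9] wrist [324.9 186.2] ends 287.5 362.3 lid far 138.4
126 side [316.2 192.4] wrist [324.8 187.7] ends 286.9 362.9 lid far 138.9
```

```bash
python3 -m handwheel '{"offset":[[0,0,0.2],[0,0,0.5],[0,0,0.8],[0,0,1.1],[0,0,1.4],[0,0,1.7],[0,0,2.0],[0,0,2.3],[0,0,2.6],[0,0,2.9],[0,0,3.2],[0,0,3.5],[0,0,3.8],[0,0,4.1],[0,0,4.4],[0,0,4.7],[0,0,5.0],[0,0,5.3],[0,0,5.3],[0,0,5.3]],"rot":[[0,0,0],[0,0,0],[0,0,0],[0,0,0],[0,0,0],[0,0,0],[0,0,0],[0,0,0],[0,0,0],[0,0,0],[0,0,0],[0,0,0],[0,0,0],[0,0,0],[0,0,0],[0,0,0],[0,0,0],[0,0,0],[0,0,0],[0,0,0]],"jaw":[1.5,1.5,1.5,1.5,1.5,1.5,1.5,1.5,1.5,1.5,1.5,1.5,1.5,1.5,1.5,1.5,1.5,1.5,1.5,1.5]}'|sed -n 2,4p
python3 z.py w18; python3 - <<'E'
from h import *
a=cv2.imread('pics/s_w17.png');b=cv2.imread('pics/s_w18.png')
print(tm(a,b,(305,203,328,216)),tm(a,b,(304,200,329,220)))
B=cam('side');print(proj(B,(539.5,-63.3,60)),proj(B,(539.5,-63.3,50)))
E
```

```text
position: [539.3, -64.3, 222.4]
ee_rot: [180.0, -0.0, 25.8]
wrist_force: [0.4, -0.3, -2.2]
bail_top [([327.0, 198.6], 0.83), ([324.1, 175.8], 0.52)]
39.0 [539.2 -64.4 222.4] [ 0.9 -1.1 -2.6]
pot 0.82 cols 280 373 top row 141 at 325.5
side bail [([317.4, 201.3], 0.89)]
105 side [316.2 197.8] wrist [324.9 196.8] ends 283.2 366.7 lid far 142.1
110 side [316.2 196.5] wrist [324.9 198.4] ends 282.5 367.3 lid far 142.6
115 side [316.2 195.2] wrist [324.8 200. ] ends 281.8 368.0 lid far 143.2
120 side [316.2 193.9] wrist [324.8 201.7] ends 281.2 368.7 lid far 143.8
126 side [316.2 192.4] wrist [324.8 203.9] ends 280.3 369.5 lid far 144.5
[-0.25  2.96  0.97] [-0.34  2.98  0.9 ]
[316.24859706 209.34899349] [316.24992994 211.85546089]
```

```bash
python3 -m handwheel '{"offset":[[0,0,0.3],[0,0,0.6],[0,0,0.9],[0,0,1.2],[0,0,1.5],[0,0,1.8],[0,0,2.1],[0,0,2.1],[0,0,2.1]],"rot":[[0,0,0],[0,0,0],[0,0,0],[0,0,0],[0,0,0],[0,0,0],[0,0,0],[0,0,0],[0,0,0]],"jaw":[1.5,1.5,1.5,1.5,1.5,1.5,1.5,1.5,1.5]}'|sed -n 2,4p
python3 z.py w19; python3 - <<'E'
from h import *
a=cv2.imread('pics/s_w18.png');b=cv2.imread('pics/s_w19.png')
print(tm(a,b,(305,203,328,216)),tm(a,b,(304,205,329,222)))
# absolute: compare pot appearance on the table (s8) with pot in cup, side view
r=cv2.imread('pics/s8.png');B=cam('side')
u0=proj(B,(515.5,216.3,92));t=r[int(u0[1])+8:int(u0[1])+22,int(u0[0])-12:int(u0[0])+16]
for z0 in [13,24]:print(z0,'pred lid px',proj(B,(539.5,-63.3,z0+46)))
print('table lid px',proj(B,(515.5,216.3,46)),'scale', np.linalg.norm(B[1]@[515.5,216.3,46]+B[2]),np.linalg.norm(B[1]@[539.5,-63.3,60]+B[2]))
for im,nm in((r,'s8'),(b,'w19')):
  c=proj(B,(515.5,216.3,46)) if nm=='s8' else proj(B,(539.5,-63.3,59))
  g=cv2.cvtColor(im,cv2.COLOR_BGR2HSV)[:,int(c[0])-8:int(c[0])+9]
  v=g[...,2].mean(1);sa=g[...,1].mean(1)
  print(nm,c.round(1));print(v[int(c[1])-14:int(c[1])+26].round().astype(int));print(sa[int(c[1])-14:int(c[1])+26].round().astype(int))
E
```

```text
position: [539.2, -64.3, 201.3]
ee_rot: [180.0, -0.0, 25.8]
wrist_force: [-0.2, 0.2, -1.9]
bail_top [([324.2, 205.0], 0.88)]
40.38 [539.2 -64.4 201.4] [ 0.7  0.5 -1.8]
pot 0.81 cols 276 375 top row 142 at 329.5
side bail [([317.3, 201.0], 0.63)]
105 side [316.2 197.8] wrist [324.9 203.8] ends 280.3 369.5 lid far 144.4
110 side [316.2 196.5] wrist [324.8 205.7] ends 279.6 370.3 lid far 145.1
115 side [316.2 195.2] wrist [324.8 207.7] ends 278.8 371.0 lid far 145.7
120 side [316.2 193.9] wrist [324.8 209.7] ends 278.0 371.8 lid far 146.4
126 side [316.2 192.4] wrist [324.8 212.2] ends 277.0 372.8 lid far 147.2
[-0.26  0.36  0.96] [-0.08  0.57  0.97]
13 pred lid px [316.24873077 209.60043482]
24 pred lid px [316.24725475 206.82479998]
table lid px [265.49091387 259.18419807] scale 1360.0023403993753 1535.8165521329697
s8 [265.5 259.2]
[159 153 152 153 153 152 149 137 118 106 102 100  94  91  89  86  84  84
  86  87  88  88  91  96 107 122 133 135 137 144 143 133 128 133 128 117
 109 110 118 125]
[ 77  64  60  58  54  53  56  49  32  17  16  18  16  15  17  14  14  15
  15  15  16  16  17  16  15  12  18  19  12  10  11  11  12  17  34  70
 102 104 102 101]
w19 [316.2 209.6]
[137 127 122 121 124 127 127 129 137 139 124 110 102  96  89  85  82  81
  81  82  85  88 101 117 127 128 132 138 133 127 130 134 136 137 134 126
 112 103  98  98]
[60 48 39 29 29 34 35 32 23 20 18 14 13 13 11 12 11 10  8 10 10 12 10 11
 15 13  9  9 11 16 20 21 21 20 19 19 18 18 17 16]
```

The pot is seated: the lid edge in the side view matches an underside at about 14 mm, where 13 was expected, and the spring is slack. I lower the hook a little more and withdraw it along -x.

```bash
python3 -m handwheel '{"offset":[[0,0,0.3],[0,0,0.6],[0,0,0.9],[0,0,0.9],[0,0,0.9],[-0.4,0,0.9],[-0.9,0,0.9],[-1.5,0,0.9],[-2.2,0,0.9],[-3,0,0.9],[-3.8,0,0.9],[-4.6,0,0.9],[-5,0,0.9],[-5,0,0.9]],"rot":[[0,0,0],[0,0,0],[0,0,0],[0,0,0],[0,0,0],[0,0,0],[0,0,0],[0,0,0],[0,0,0],[0,0,0],[0,0,0],[0,0,0],[0,0,0],[0,0,0]],"jaw":[1.5,1.5,1.5,1.5,1.5,1.5,1.5,1.5,1.5,1.5,1.5,1.5,1.5,1.5]}'|sed -n 2,4p
python3 z.py w20; python3 - <<'E'
from h import *
a=cv2.imread('pics/s_w19.png');b=cv2.imread('pics/s_w20.png')
print(tm(a,b,(305,203,328,216)),tm(a,b,(304,205,329,222)))
C=load('w20')
print('hook',[(d['position'],d['conf']) for d in mark_of('hook_seat','wrist')][:1],proj(C,sense()['position']-[0,0,112.3]))
im=cv2.imread('pics/w20.png');g=cv2.cvtColor(im,cv2.COLOR_BGR2GRAY)
# bail line: brightest row near predicted, per column
for c in range(285,370,8):
  col=g[120:180,c];print((c,120+int(col.argmax()),int(col.max())),end=' ')
E
```

```text
position: [494.0, -86.2, 192.4]
ee_rot: [-180.0, -0.0, 25.8]
wrist_force: [-0.3, -1.1, -1.8]
bail_top [([323.7, 139.1], 0.88)]
42.38 [494.4 -85.9 192.3] [ 0.6 -1.  -2. ]
pot 0.64 cols 322 329 top row 185 at 325.0
side bail [([316.4, 200.6], 0.76), ([315.2, 225.3], 0.35)]
105 side [316.2 197.8] wrist [324.8 137. ] ends 276.6 373.2 lid far 81.1
110 side [316.2 196.5] wrist [324.8 137.6] ends 275.8 374.1 lid far 80.6
115 side [316.2 195.2] wrist [324.8 138.2] ends 274.9 375.0 lid far 80.0
120 side [316.2 193.9] wrist [324.8 138.9] ends 273.9 375.9 lid far 79.5
126 side [316.2 192.4] wrist [324.8 139.7] ends 272.7 377.0 lid far 78.8
[-0.32  0.19  0.83] [-0.22  0.13  0.77]
hook [([565.9, 334.6], 0.8)] [325.82238931 198.673372  ]
(285, 134, 228) (293, 135, 235) (301, 135, 237) (309, 136, 239) (317, 136, 216) (325, 138, 255) (333, 136, 212) (341, 137, 226) (349, 136, 223) (357, 136, 224) (365, 174, 229)
```

```bash
python3 -m handwheel '{"offset":[[-0.3,0,-1],[-0.3,0,-3],[-0.5,0,-6],[-0.5,0,-9],[-0.5,0,-9],[-0.5,0,-9]],"rot":[[0,0,0],[0,0,0],[0,0,0],[0,0,0],[0,0,0],[0,0,0]],"jaw":[1.5,1.5,1.5,1.5,1.5,1.5]}'|sed -n 2,4p
python3 - <<'E'
from h import *
C=look('w21',['bail_top','pot','seat']);s=sense();print(s['clock'])
def circ(n,guess,z,C):
  im=cv2.imread('pics/%s.png'%n);g=cv2.medianBlur(cv2.cvtColor(im,cv2.COLOR_BGR2GRAY),3)
  u=proj(C,guess).astype(int);x0,y0=max(u[0]-70,0),max(u[1]-70,0)
  c=cv2.HoughCircles(g[y0:u[1]+70,x0:u[0]+70],cv2.HOUGH_GRADIENT,1,8,param1=120,param2=12,minRadius=26,maxRadius=60)
  dep=(C[1]@np.array(guess)+C[2])[2]
  print(n,'pred r lid %.1f'%(C[0][0,0]*39.5/dep),'per mm %.2f'%(C[0][0,0]*39.5/dep**2),'pred',proj(C,guess).round(1),[np.round(q+np.array([x0,y0,0]),1).tolist() for q in c[0][:4]] if c is not None else None)
circ('w7',(515.5,216.3,46),46,load('w7'));circ('w6',(515.5,216.3,46),46,load('w6'))
circ('w20',(539.5,-63.3,59),59,load('w20'));circ('w21',(539.5,-63.3,59),59,C)
for d in outline_of('polisher','wrist')[:1]:print('pol',d['conf'],d['position'])
for d in outline_of('pot','wrist')[:1]:
  ys,xs=np.nonzero(d['pixels']);print('pot',d['conf'],xs.min(),xs.max(),ys.min(),ys.max())
to((454,-295,266),-8.1)
E
```

```text
position: [489.2, -88.1, 281.8]
ee_rot: [-180.0, 0.0, 25.8]
wrist_force: [-0.2, 0.3, -2.3]
bail_top [([325.2, 124.7], 0.71)]
pot [([326.8, 119.4], 0.95)]
seat []
43.525
w7 pred r lid 47.7 per mm 0.17 pred [326.7 140.3] [[325.5, 138.5, 46.9], [333.5, 144.5, 56.1], [332.5, 131.5, 37.2], [321.5, 146.5, 56.1]]
w6 pred r lid 38.7 per mm 0.11 pred [322.9  79.9] [[320.5, 78.5, 39.0], [330.5, 77.5, 45.5], [321.5, 86.5, 30.8], [312.5, 73.5, 47.9]]
w20 pred r lid 48.3 per mm 0.18 pred [324.9 132.4] [[325.5, 129.5, 51.4], [332.5, 125.5, 56.1], [318.5, 124.5, 56.1], [318.5, 135.5, 59.4]]
w21 pred r lid 36.8 per mm 0.10 pred [325.5 121.6] [[325.5, 119.5, 44.5], [339.5, 118.5, 49.4], [311.5, 134.5, 56.1], [318.5, 128.5, 47.2]]
pol 0.63 [297.4, 97.5]
pot 0.63 286 365 84 158
off [-12.18  17.08   1.58] rot [-0.   0.1 33.9]
```

The pot sits concentric in the cup. The scale goes back to the front of the stand by the reverse path.

```bash
python3 -m handwheel '{"offset":[[-3,4,0],[-6,8.5,0.5],[-9,13,1],[-12,17,1.5],[-12,17.3,1.5],[-12,17.3,1.5]],"rot":[[0,0,10],[0,0,20],[0,0,30],[0,0,34],[0,0,34],[0,0,34]],"jaw":[1.5,1.5,1.5,1.5,1.5,1.5]}'|sed -n 2,4p
python3 - <<'E'
from h import *
C=look('w22',['scale','fork','hook_seat']);s=sense()
for z in(194.3,):to((456.7,-296.6,z),-8.1);to((575.5,-313.5,z),-8.1)
im=cv2.imread('pics/w22.png')
f=np.array([np.cos(np.radians(-8.1)),np.sin(np.radians(-8.1)),0]);l=np.array([-f[1],f[0],0]);o=np.array([575.8,-312.6,165.])
for a in(-30,0,20):
  for b in(-18,18):print(a,b,proj(C,o+a*f+b*l).round(1),end=' ')
# white tines: mask
h=cv2.cvtColor(im,cv2.COLOR_BGR2HSV);m=((h[...,2]>215)&(h[...,1]<30))
p=[proj(C,o+a*f) for a in(-30,-20,-10,0,10,20)]
for q in p:
  r=int(round(q[1]));xs=np.nonzero(m[r,250:420])[0]+250;print('\nrow',r,'axis col',round(q[0],1),'white',xs.tolist()[:60])
E
```

```text
position: [457.0, -295.9, 266.8]
ee_rot: [-180.0, 0.0, -8.2]
wrist_force: [0.1, -0.0, -0.7]
scale [([321.3, 250.6], 0.82), ([456.9, 173.3], 0.75)]
fork [([325.8, 35.4], 0.83)]
hook_seat [([422.9, 158.7], 0.54), ([328.2, 201.7], 0.4)]
off [-0.06  0.2   7.3 ] rot [-0. -0.  0.]
off [11.94  0.21  7.3 ] rot [-0. -0.  0.]
-30 -18 [351.7  77.2] -30 18 [299.8  77.3] 0 -18 [352.7  29.4] 0 18 [298.8  29.5] 20 -18 [353.3  -4.4] 20 18 [298.1  -4.3] 
row 77 axis col 325.8 white [284, 285, 286, 287, 288, 289, 290, 291, 292, 293, 294, 295, 296, 297, 298, 299, 300, 301, 352, 353, 354, 355, 356, 357, 358, 359, 360, 361, 362, 363, 364, 365, 366, 367, 368, 369]

row 62 axis col 325.8 white [284, 285, 286, 287, 288, 289, 290, 291, 292, 293, 294, 295, 296, 297, 298, 299, 300, 353, 354, 355, 356, 357, 358, 359, 360, 361, 362, 363, 364, 365, 366, 367, 368, 369]

row 46 axis col 325.8 white [284, 285, 286, 287, 288, 289, 290, 291, 292, 293, 294, 295, 296, 297, 298, 299, 300, 354, 355, 356, 357, 358, 359, 360, 361, 362, 363, 364, 365, 366, 367, 368, 369, 370]

row 29 axis col 325.7 white [283, 284, 285, 286, 287, 288, 289, 290, 291, 292, 293, 294, 295, 296, 297, 298, 299, 300, 354, 355, 356, 357, 358, 359, 360, 361, 362, 363, 364, 365, 366, 367, 368, 369, 370, 371]

row 13 axis col 325.7 white [283, 284, 285, 286, 287, 288, 289, 290, 291, 292, 293, 294, 295, 296, 297, 298, 299, 300, 306, 307, 308, 309, 310, 311, 342, 343, 344, 345, 346, 347, 354, 355, 356, 357, 358, 359, 360, 361, 362, 363, 364, 365, 366, 367, 368, 369, 370, 371]

row -4 axis col 325.7 white []
```

```bash
python3 -m handwheel '{"offset":[[0,0.2,3],[0,0.2,6],[0,0.2,7.2],[0,0.2,7.2],[2,0.2,7.2],[4,0.2,7.2],[6,0.2,7.2],[8,0.2,7.2],[10,0.2,7.2],[11.3,0.2,7.2],[11.9,0.2,7.2],[11.9,0.2,7.2],[11.9,0.2,7.2]],"rot":[[0,0,0],[0,0,0],[0,0,0],[0,0,0],[0,0,0],[0,0,0],[0,0,0],[0,0,0],[0,0,0],[0,0,0],[0,0,0],[0,0,0],[0,0,0]],"jaw":[1.5,1.5,1.5,1.5,1.5,1.5,1.5,1.5,1.5,1.5,1.5,1.5,1.5]}'|sed -n 2,6p
python3 -c "
from h import *
to((575.5,-313.5,174.3),-8.1)"
```

```text
position: [573.7, -315.4, 195.5]
ee_rot: [180.0, 0.0, -8.3]
wrist_force: [0.0, 0.7, -1.8]
grip_width: 0.273
finger_force: 80.8
off [ 0.16 -0.22  2.12] rot [ 0.   0.  -0.2]
```

```bash
python3 -m handwheel '{"offset":[[0.1,-0.2,0],[0.1,-0.2,0.3],[0.1,-0.2,0.7],[0.1,-0.2,1.1],[0.1,-0.2,1.5],[0.1,-0.2,1.8],[0.1,-0.2,2.0],[0.1,-0.2,2.1],[0.1,-0.2,2.1],[0.1,-0.2,2.1]],"rot":[[0,0,0],[0,0,0],[0,0,0],[0,0,0],[0,0,0],[0,0,0],[0,0,0],[0,0,0],[0,0,0],[0,0,0]],"jaw":[1.5,1.5,1.5,1.5,1.5,1.5,1.5,1.5,1.5,1.5]}'|sed -n 2,6p
python3 -c "
from h import *
s=sense();print(s['position'],s['wrist_force'])
B=cam('side');b=read_camera('side');save('s_23.png',b)
print([(np.round(d['position'],1),d['conf']) for d in mark_of('scale','side')])
a=cv2.imread('pics/side0.png');c=cv2.imread('pics/s_23.png')
print('tube/hook vs start',tm(a,c,(342,155,356,174)), 'collar',tm(a,c,(340,148,358,158)))"
```

```text
position: [575.6, -313.5, 174.4]
ee_rot: [180.0, -0.0, -8.2]
wrist_force: [0.6, -0.1, -1.2]
grip_width: 0.266
finger_force: 81.1
[ 575.64204522 -313.46691402  174.40741857] [ 0.55707726 -0.05018773 -1.17446179]
[(array([350., 150.]), 0.79), (array([394.3, 166.5]), 0.72)]
tube/hook vs start [0.09 0.65 0.84] collar [-0.18  0.68  0.9 ]
```

```bash
python3 -m handwheel '{"offset":[[0,0,0.05],[0,0,0.1],[0,0,0.15],[0,0,0.15],[0,0,0.15]],"rot":[[0,0,0],[0,0,0],[0,0,0],[0,0,0],[0,0,0]],"jaw":[1.5,1.5,1.5,1.5,1.5]}'|sed -n 2,6p
python3 -c "
from h import *
b=read_camera('side');save('s_24.png',b)
a=cv2.imread('pics/side0.png');c=cv2.imread('pics/s_24.png')
print('tube/hook vs start',tm(a,c,(342,155,356,174)), 'collar',tm(a,c,(340,148,358,158)),'static post',tm(a,c,(334,160,346,182)))"
```

```text
position: [575.7, -313.5, 174.3]
ee_rot: [-180.0, -0.1, -8.2]
wrist_force: [-2.8, 3.2, 9.5]
grip_width: 0.268
finger_force: 82.5
tube/hook vs start [0.09 0.65 0.84] collar [-0.17  0.67  0.9 ] static post [-0.05 -0.12  1.  ]
```

The upward force shows the collar resting on the tines. I take the pressure off, release and withdraw upward.

```bash
python3 -m handwheel '{"offset":[[0,0,-0.13],[0,0,-0.13],[0,0,-0.13],[0,0,-0.13],[0,0,-0.13],[0,0,-0.13],[0,0,-0.13],[0,0,-0.13],[0,0,-1],[0,0,-3],[0,0,-6],[0,0,-10],[0,0,-14],[0,0,-14],[0,0,-14]],"rot":[[0,0,0],[0,0,0],[0,0,0],[0,0,0],[0,0,0],[0,0,0],[0,0,0],[0,0,0],[0,0,0],[0,0,0],[0,0,0],[0,0,0],[0,0,0],[0,0,0],[0,0,0]],"jaw":[1.5,1.5,3,4.5,6,6,6,6,6,6,6,6,6,6,6]}'|sed -n 1,6p
python3 - <<'E'
from h import *
C=look('w25',['scale','bail_top'])
s=sense();b=read_camera('side');save('s_25.png',b);c=cv2.imread('pics/s_25.png');a=cv2.imread('pics/side0.png')
print('vs start',tm(a,c,(342,135,356,174)),'collar',tm(a,c,(340,140,358,158)),[(np.round(d['position'],1),round(d['conf'],2)) for d in mark_of('scale','side')])
for d in outline_of('scale','wrist')[:2]:
  c2,_=cv2.findContours(d['pixels'].astype(np.uint8),0,1);c2=max(c2,key=cv2.contourArea);print(d['conf'],cv2.boundingRect(c2),np.round(cv2.fitEllipse(c2)[0],1))
print('pred',proj(C,(575.6,-313.5,160)),proj(C,(575.6,-313.5,210)))
w=cv2.imread('pics/s_w20.png');print('pot side',tm(w,c,(305,203,328,222)))
for t,xy in(('flux_jar',(270,239)),('pliers',(374,210))):print(t,xy,[np.round(d['position']) for d in mark_of(t,'side')][:1])
read_camera('scene')
for t,xy in(('scale',(254,124)),('flux_jar',(313,260)),('pliers',(306,152)),('mint_tin_a',(364,326)),('pot',0)):print(t,xy,[np.round(d['position']) for d in mark_of(t,'scene')][:3])
E
```

```text
clock: 50.1
position: [575.5, -313.2, 312.6]
ee_rot: [-180.0, 0.0, -8.2]
wrist_force: [0.1, 0.1, -0.4]
grip_width: 0.705
finger_force: 0.0
scale [([428.7, 270.5], 0.92), ([322.7, 186.2], 0.91)]
bail_top [([112.1, 237.0], 0.78), ([41.5, 177.8], 0.59), ([305.5, 250.7], 0.36)]
vs start [-0.1   0.29  0.95] collar [-0.07  0.36  0.95] [(array([347.9, 151.5]), 0.87), (array([393.9, 162.2]), 0.76)]
0.79 (296, 158, 60, 74) [325.6 193.7]
0.76 (405, 230, 55, 61) [434.9 260.8]
pred [326.21209257 186.89643767] [326.35798286 201.65375091]
pot side [-0.04  0.2   0.89]
flux_jar (270, 239) [array([272., 239.])]
pliers (374, 210) [array([376., 208.])]
scale (254, 124) [array([279.,  99.]), array([253., 125.])]
flux_jar (313, 260) [array([312., 259.])]
pliers (306, 152) [array([312., 207.]), array([308., 150.])]
mint_tin_a (364, 326) [array([362., 328.]), array([307., 193.]), array([259., 144.])]
pot 0 [array([308., 207.])]
```

```bash
python3 -c "
from bench import *
print(sign_off())"
```

```text
the job is handed in; nothing more can be done
None
```

I weighed the pot on the scale (about 5.2 N, held still about 7.5 mm clear for 2.5 s), set it in the polisher cup, hung the scale back in its fork and handed the job in at about 50 s; camera measurements show the pot standing home in the cup, but the judge returned no verdict.

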